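# Crack open a plaster casting mould with a wedge

### The job

Start opening the closed two-part plaster mould: pick up the wooden wedge, put its thin end into the pry slot at the mould's longer end and push it in until that end of the upper half has just lifted off the lower half, leaving a gap of about 4 mm, with the back edge of the upper half still resting in place. Lift it with the wedge alone and without shoving the mould along the bench, leave the other things on the bench where they are, and finish while still gripping the wedge in the slot so that it holds the gap open.

Things in the scene. Friction and masses are not known exactly. Their poses are not given: they have to be found in the camera images.
- mould_lower: Lower half of the white plaster mould, loose on the bench, about 1.4 kg: block 190 x 130 x 40 mm. Origin: centre of its underside; x along its length, z up. Its -x end sticks out 15 mm beyond the upper half as a ledge, with a pry slot in the middle (see slot_mouth). Four natches 14 mm across, 5 mm high on its top key the upper half with 1 mm slack.
- mould_upper: Upper half of the plaster mould, lying loose on the lower half, 0.6 to 1.0 kg: a block 175 x 126 x 36 mm with a 38 mm pour hole through it (some clay shows in it). Origin: on its underside, straight above the lower half's origin while closed, 80 mm behind its edge at the slot end, 40 mm above the bench; axes as the lower half.
- slot_mouth (a point): Middle of the pry slot's floor at its open end, on the lower half's -x end face, 32 mm above the bench; axes as mould_lower. The slot is 40 mm wide, 8 mm deep and runs 85 mm in towards +x: 15 mm across the ledge, open on top, then 70 mm under the upper half, whose flat underside is its roof.
- lip (a point): Middle of the upper half's lower edge at the slot end: 15 mm further in than slot_mouth and 8 mm above the slot's floor while closed, so 40 mm above the bench; its rise above that is the gap.
- back_edge (a point): Middle of the upper half's lower edge at the far end, 175 mm from lip, 40 mm above the bench while closed.
- wedge: Plain beech wedge lying on its flat underside, 140 mm long, 30 mm wide, 55 g. Its top slopes evenly from 3 mm thick at the tip (+x) to 31 mm at the butt (-x). Origin: centre of its underside; z up. Lying on the slot's floor it meets the lip with its tip 25 mm past it, then raises it 1 mm per 5 mm: 4 mm gap at 45 mm. Pushing takes about 5 to 10 N.
- wedge_tip (a point): Middle of the wedge's thin edge, on its underside, 70 mm ahead of its origin.
- wedge_grip (a point): A good place to grip the wedge across its 30 mm width: 95 mm behind the tip (25 mm behind its origin), 11 mm above its underside, where it is 22 mm thick.
- guide_stick: Bystander: straight beech slab-rolling stick 140 x 30 x 20 mm, the same thickness all along, lying near the wedge. Origin: centre of its underside, x along it.
- jar: Bystander: green glaze jar, 68 mm across, 115 mm tall, standing. Origin: centre of its underside.
- dish: Bystander: biscuit-fired dish, 110 mm across, 32 mm high. Origin: centre of its underside.
- brush: Bystander: brush 190 mm long lying on the bench. Origin near its middle, on the bench.
There are look-alikes about, which are no part of the job. What is shaped like the wedge but pink or purple is not meant. What is shaped like the mould_upper but orange or yellow is not meant.

How it is judged:
By the outcome, as a careful person would: the job done as asked, in the order asked, and still so for the second after the job is handed in, while the arm keeps its last pose, push and grip.
It also fails if it takes over 42 s, if anything falls off the work surface, if the arm or the gripper's body presses on something with over 40 N, if the wrist force passes 120 N, or if a joint passes its speed limit or range.

### The arm

A 6-joint arm with a two-finger parallel gripper is mounted at the origin on the work surface. World frame = base frame: x ahead of the robot, y to its left, z up, the work surface at z = 0. Lengths are in m, angles in rad, forces in N, time in s.
With the tool pointing down it reaches from about 0.275 to 0.85 m from the base axis. Payload 5.2 kg.
Tool frame: the origin (TCP) lies midway between the tips of the shut fingers; the grasp point (between the pads) lies 19 mm behind it; z points along the fingers, y is the line along which they close (so a half turn about z gives the same grasp; the last joint's range is limited). The gripper opens to 85 mm and grips with 20 to 120 N. Pads are 22 mm wide; open, the fingers measure 114 mm over their backs; the gripper's body (76 mm by 85 mm) begins 54 mm behind the grasp point. The pads swing forward as they close: fully open they stand 13 mm farther back than shut.
Start: joints at [0.955, 0.259, 1.535, -0, 1.348, -0.203], TCP at [0.221, 0.504, 0.231] pointing down, gripper open.
Joint ranges: [-3.14, 3.14], [-0.91, 2.08], [0.19, 2.58], [-1.22, 4.36], [0.22, 2.71], [-3.12, 3.12]. Speed limits (rad/s): [2.57, 2.57, 3.14, 3.14, 3.14, 3.14].

### API

Orientations are given as a unit quaternion [x, y, z, w].
In Python, from rig import env gives the robot as it stands.
- The arm moves only by the tool apply_moves, never from a script. Its argument "commands" is a list of rows, each a list of 3 entries, a list of its own where there are three numbers: the turn, a rotation vector about the tool's x, y, z in degrees, then the shift along the tool's x, y, z in mm, then the opening, from 0 (shut) to 1 (fully open). A call has 1 to 5 rows; each row shifts and turns the commanded pose from where the row before left it, along the tool's axes as they then stand; what a row does not reach is not made up. A row lasts 1/8 s, in which the tool goes at most 62.5 mm and 10.7 degrees, less where a joint would pass 70% of its speed; a pose out of reach is approached as far as the arm can. A call with a gripper value outside its range is refused whole. The fingers move at their own pace and stop on an object; "force" is the grip in N (left out, the last holds). Time passes only in rows, so rows that do not move let the fingers close. It gives the time, the measured TCP pose, the force, the opening and the grip force at its end, in the units of the state.
- env.observe(): the state, without advancing time (a new reading comes with each control period).
- env.camera(name): name is "scene" or "top" or "wrist"; returns the picture (420x560x3 uint8, blue, green, red); there is no depth.
- env.camera_info(name): a dict with "vfov" (degrees; the focal length in pixels is half the picture's height over the tangent of half this angle, whatever the lens; pixels are square), "cx", "cy" (the principal point, pixels), "R" (3x3) and "t" (3): a world point X has camera coordinates R X + t. Camera axes: x right, y down, z forward; pixel columns grow to the right and rows downward; lengths in m; the calibration is good to about 2 mm. A picture is of the moment at which its call begins: read the wrist's pose just before it. camera_info takes no time and is no camera call; for the wrist camera it gives the pose at the moment of the call.
- env.job_done(): hands the job in; it is judged then, once.
The state is a dict: "time": time; "joint_pos": joint angles; "dq": joint speeds; "tau": joint torques, N m; "eef_pos": TCP position; "ee_rot": TCP orientation; "ft_force": force on the tool from outside, world axes, zero at the start; "wrist_torque": the same for the moment, N m; "gripper_width": finger opening in m; "gripper_force": force on a finger pad.
Only numpy, scipy, OpenCV 4.12 (cv2) and the standard library are available. Lean on these libraries where they do the work, as an engineer would, in place of code of your own. Each camera call takes 0.05 s, during which the arm holds its last target. There are 200 camera calls.

## Working session

There is one attempt and no reset: what is moved stays moved. The work goes in short steps, Python scripts to look and compute and a tool call to move; the robot and the scene stay as the last step left them, time stands still between calls to the robot, and variables do not carry over. Pictures are saved under pics/ and viewed, at most 10 in all, crops included, and the job is handed in when it is done.

Besides the shell and the picture viewer there is one more tool, called after "Request:" in YAML: its name, and indented under it one key for each argument. apply_moves: Moves the arm, as the interface text tells. Its arguments: {"type":"object","properties":{"commands":{"type":"array","items":{"type":"array"}},"force":{"type":"number"}},"required":["commands"]}

```bash
ls; mkdir -p pics
python3 - <<'E'
from rig import env
import cv2
for n in("scene","top"):
    i=env.camera_info(n); print(n,i)
    cv2.imwrite(f"pics/{n}0.png",env.camera(n))
print(env.observe())
E
```

```text
pics
scene {'vfov': 52.026512712186566, 'cx': 286.69283680361747, 'cy': 207.24149845839358, 'R': array([[ 0.47704882,  0.87885384,  0.00635209],
       [ 0.55814638, -0.29736751, -0.77462583],
       [-0.67889398,  0.37307974, -0.63238791]]), 't': array([-0.31618526, -0.23185296,  1.6453862 ])}
top {'vfov': 57.789107191420726, 'cx': 272.8299831960531, 'cy': 215.79137405849616, 'R': array([[ 0.02384613, -0.99953203, -0.01915938],
       [-0.99748524, -0.02250909, -0.06720518],
       [ 0.06674247,  0.02071378, -0.9975552 ]]), 't': array([0.05088315, 0.53043344, 0.99710622])}
{'time': 0.1, 'joint_pos': array([ 9.55174277e-01,  2.59292586e-01,  1.53594254e+00,  3.71818399e-05,
        1.34802468e+00, -2.02834185e-01]), 'dq': array([-0.00075464, -0.00156887, -0.00207519, -0.00135022,  0.00059186,
       -0.00075983]), 'tau': array([ 3.04674148e-03, -4.46970105e+01, -2.91248435e+01, -3.67252323e-04,
        6.29071263e-03, -4.79639198e-05]), 'eef_pos': array([0.22035096, 0.50342409, 0.23055823]), 'ee_rot': array([ 2.04935670e-01,  9.78775090e-01, -7.57535478e-04, -3.48313282e-04]), 'ft_force': array([0.48361437, 1.04980113, 0.74122759]), 'wrist_torque': array([ 0.01791079, -0.01774217, -0.03475181]), 'gripper_force': 0.0, 'gripper_width': 0.08545911116203522}
```

View pics/top0.png

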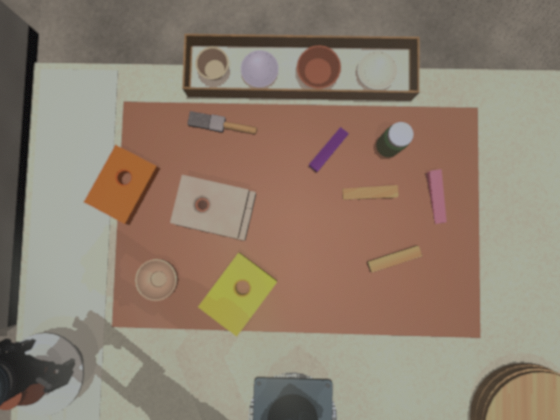

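View pics/scene0.png

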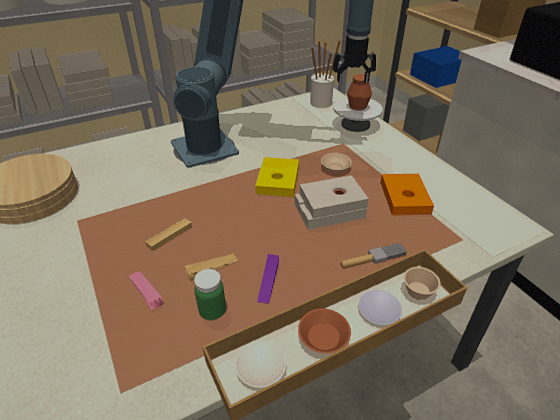

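Top view: the mould is at (213,207) with its ledge facing right at (250,214). Possible wedges are the purple piece (329,150) and pink piece (437,196), both excluded by colour, and two beech pieces: A (371,193) and B (395,259), which are (212,266) and (169,234) in the scene view. One is the stick, so I'll check both in a close crop.

```bash
cat > h.py <<'E'
import numpy as np, cv2
from rig import env
def ray(n,uv,info=None):
    i=info or env.camera_info(n); f=210/np.tan(np.radians(i['vfov'])/2)
    R=np.array(i['R']);t=np.array(i['t'])
    d=R.T@np.array([(uv[0]-i['cx'])/f,(uv[1]-i['cy'])/f,1]); return -R.T@t,d
def onz(n,uv,z,info=None):
    c,d=ray(n,uv,info); return c+d*(z-c[2])/d[2]
def proj(n,X,info=None):
    i=info or env.camera_info(n); f=210/np.tan(np.radians(i['vfov'])/2)
    p=np.array(i['R'])@np.array(X)+np.array(i['t']); return f*p[:2]/p[2]+[i['cx'],i['cy']]
E
python3 - <<'E'
from h import *
s=cv2.imread('pics/scene0.png');t=cv2.imread('pics/top0.png')
z=lambda im,x,y,w,h,k:cv2.resize(im[y:y+h,x:x+w],(w*k,h*k),interpolation=cv2.INTER_CUBIC)
a=z(s,130,210,130,75,3); a=cv2.resize(a,(400,230)); b=z(t,335,165,100,115,2)
b=cv2.resize(z(t,335,175,100,100,4),(400,300)); c=cv2.resize(z(t,160,165,110,82,4),(400,300)); d=cv2.resize(z(s,280,165,110,63,4),(400,230))
cv2.imwrite('pics/crop1.png',np.vstack([np.hstack([a,d]),np.hstack([b,c])]))
hsv=cv2.cvtColor(t,cv2.COLOR_BGR2HSV)
print(hsv[193,371],hsv[259,395],hsv[193,300],hsv[195,225])
m=cv2.inRange(hsv,(12,90,110),(24,255,255));m[:, :340]=0;m[:170]=0;m[300:]=0;m[:,430:]=0
for c in cv2.findContours(m,0,2)[0]:
    if cv2.contourArea(c)>100:
        r=cv2.minAreaRect(c);print(cv2.contourArea(c),r); print([onz('top',p,.01)[:2].round(4) for p in cv2.boxPoints(r)])
for p in [(182,176),(255,191),(245,239),(171,208)]: print(p,onz('top',p,.07).round(4))
E
```

```text
[ 17 109 164] [ 17 106 164] [  9 102 158] [ 16  42 165]
659.5 ((394.5, 258.5000305175781), (13.28156566619873, 55.02362823486328), 71.56504821777344)
[array([ 0.4152, -0.1878]), array([ 0.4646, -0.3256]), array([ 0.4315, -0.3366]), array([ 0.3822, -0.1992])]
664.5 ((369.98663330078125, 192.10044860839844), (13.325932502746582, 56.26875686645508), 88.09085083007812)
[array([ 0.6133, -0.1202]), array([ 0.6215, -0.2708]), array([ 0.5856, -0.2721]), array([ 0.5772, -0.1218])]
(182, 176) [0.6226 0.2973 0.07  ]
(255, 191) [0.5879 0.109  0.07  ]
(245, 239) [0.4653 0.131  0.07  ]
(171, 208) [0.5397 0.3221 0.07  ]
```

View pics/crop1.png

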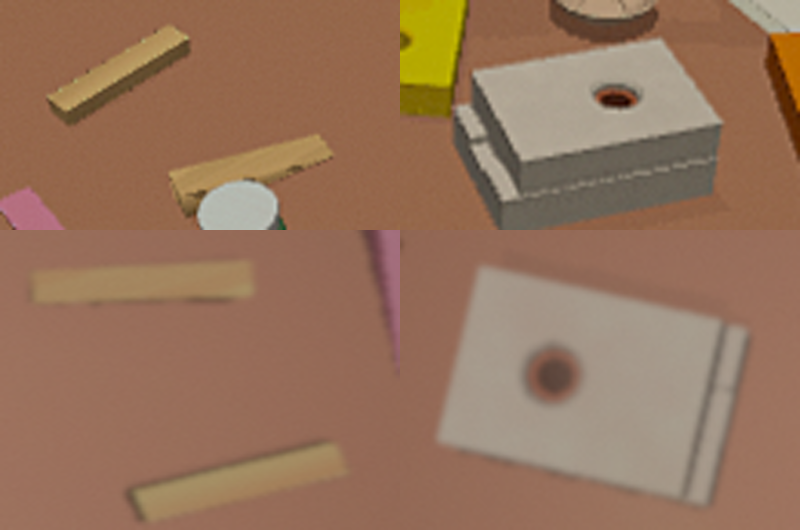

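Crop: piece A, by the jar, tapers. Its thick end is at scene crop (180,185) and its thin end at (320,140). Piece B is the same thickness along its length, so it is the stick. The wedge is therefore A at top (371,193), with its butt at the image's right (−y) and its tip facing the mould. The mould's ledge and slot (groove at crop (480,137) and (725,385)) also face −y. I'll move above the wedge.

Request:
apply_moves:
  commands:
    - [[0,0,10.5],[0,0,0],1]
    - [[0,0,10.5],[0,0,0],1]
    - [[0,0,10.5],[0,0,0],1]
    - [[0,0,10.5],[0,0,0],1]
    - [[0,0,10.5],[0,0,0],1]

```text
time: 0.72
eef_pos: [0.2204, 0.5035, 0.2308]
ee_rot: [0.619, 0.785, -0.001, 0.0]
ft_force: [-0.5, -0.8, 0.1]
gripper_width: 0.0856
gripper_force: 0.0
```

Request:
apply_moves:
  commands:
    - [[0,0,10.5],[0,0,0],1]
    - [[0,0,0],[-53,24,0],1]
    - [[0,0,0],[-53,24,0],1]
    - [[0,0,0],[-53,24,0],1]
    - [[0,0,0],[-53,24,0],1]

```text
time: 1.35
eef_pos: [0.3292, 0.2961, 0.2311]
ee_rot: [0.686, 0.728, -0.0, 0.0]
ft_force: [1.6, 0.4, -0.0]
gripper_width: 0.0851
gripper_force: 0.0
```

Request:
apply_moves:
  commands:
    - [[0,0,0],[-53,24,0],1]
    - [[0,0,0],[-53,24,0],1]
    - [[0,0,0],[-53,24,0],1]
    - [[0,0,0],[-53,24,0],1]
    - [[0,0,0],[-53,24,0],0.7]

```text
time: 1.98
eef_pos: [0.4645, 0.0385, 0.2312]
ee_rot: [0.686, 0.727, 0.0, -0.0]
ft_force: [-0.5, 0.3, -0.3]
gripper_width: 0.0699
gripper_force: 0.0
```

Request:
apply_moves:
  commands:
    - [[0,0,0],[-53,24,0],0.7]
    - [[0,0,0],[-53,24,0],0.7]
    - [[0,0,0],[-53,24,0],0.7]
    - [[0,0,0],[-53,24,0],0.7]
    - [[0,0,0],[0,0,0],0.7]

```text
time: 2.6
eef_pos: [0.5732, -0.1697, 0.2297]
ee_rot: [0.688, 0.726, -0.001, -0.0]
ft_force: [-0.5, 1.0, -0.2]
gripper_width: 0.0598
gripper_force: 0.0
```

Run:
```python
from h import *
o=env.observe();i=env.camera_info('wrist');im=env.camera('wrist');cv2.imwrite('pics/w1.png',im)
print(o['time'],o['eef_pos'],o['ee_rot'],o['joint_pos'],o['gripper_width'],o['ft_force']);print(i)
print('tcp px',proj('wrist',[*o['eef_pos'][:2],0.02],i))
import pickle;pickle.dump(i,open('w1.pkl','wb'))
```

```text
2.6 [ 0.57317318 -0.16972415  0.22972894] [ 6.87702938e-01  7.25991932e-01 -5.33726539e-04 -3.14211992e-04] [-4.73808156e-01  3.46030873e-01  1.41708610e+00 -8.63927254e-04
  1.37937854e+00 -5.27798853e-01] 0.05975962457476303 [-0.5351352   0.9917528  -0.23020873]
{'vfov': 64.89250063899448, 'cx': 280.03161139371275, 'cy': 211.03841321452913, 'R': array([[ 9.98513384e-01,  5.45032335e-02, -6.47525515e-04],
       [ 5.18101967e-02, -9.45351806e-01,  3.21909407e-01],
       [ 1.69329642e-02, -3.21464400e-01, -9.46770254e-01]]), 't': array([-0.56395565, -0.23160556,  0.31416622])}
tcp px [279.20648166 178.85892603]
```

View pics/w1.png

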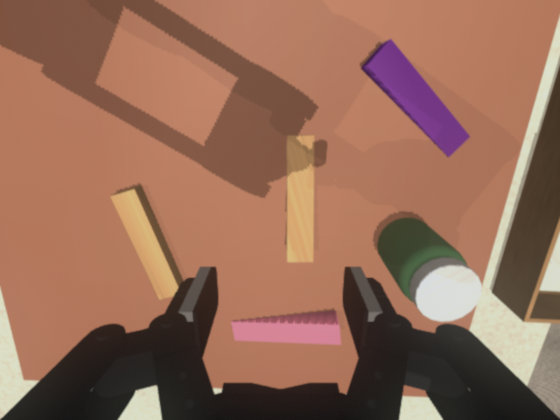

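Wrist view: the wedge runs from its tip at (300,136) to its butt at (300,262). The jar is to its right at about (410,250), the pink wedge is below at (287,328) and the stick is at (147,243). Next I'll measure the wedge, jar and mould.

Run:
```python
from h import *
import pickle;i=pickle.load(open('w1.pkl','rb'));im=cv2.imread('pics/w1.png')
print('cam',-i['R'].T@i['t'])
hsv=cv2.cvtColor(im,cv2.COLOR_BGR2HSV);print(hsv[200,300],hsv[145,300],hsv[200,340])
m=cv2.inRange(hsv,(14,80,60),(28,255,255));m[:,:270]=0;m[:,340:]=0;m[:120]=0;m[280:]=0
c=max(cv2.findContours(m,0,2)[0],key=cv2.contourArea);print(cv2.contourArea(c),cv2.boundingRect(c),cv2.boxPoints(cv2.minAreaRect(c)).round(1).tolist())
for v in (142,160,180,200,220,240,258):
    x=np.where(m[v])[0]; z0=.003
    # height along wedge: iterate
    z=.01
    for _ in range(5):
        p=onz('wrist',((x.min()+x.max()+1)/2,v),z,i); tip=onz('wrist',(300,c[:,0,1].min()),.003,i); z=.003+.2*(tip[1]-p[1])
    a=onz('wrist',(x.min(),v),z,i);b=onz('wrist',(x.max()+1,v),z,i);print(v,x.min(),x.max(),((a+b)/2).round(4),'w',(b-a)[0].round(4))
print('tip',tip,'butt',onz('wrist',(300,c[:,0,1].max()+1),.031,i))
print('jar base-ish',onz('wrist',(378,238),.0,i),onz('wrist',(395,222),0,i))
t=cv2.imread('pics/top0.png');h=cv2.cvtColor(t,cv2.COLOR_BGR2HSV)
m=((h[...,1]<75)&(h[...,2]>110)).astype(np.uint8)*255;m[:165]=0;m[250:]=0;m[:,:160]=0;m[:,270:]=0
c=max(cv2.findContours(m,0,2)[0],key=cv2.contourArea);r=cv2.boxPoints(cv2.minAreaRect(c));print(cv2.contourArea(c),r.round(1).tolist())
for p in r: print(onz('top',p,.04).round(4),onz('top',p,.076).round(4))
```

```text
cam [ 0.56979703 -0.08721807  0.37163406]
[ 17 116 216] [ 15 123 154] [ 10 119 188]
3273.5 (286, 135, 28, 128) [[286.0, 135.0], [313.0, 135.0], [313.0, 262.0], [286.0, 262.0]]
142 287 313 [ 0.5944 -0.1308  0.0045] w 0.0295
160 287 313 [ 0.5956 -0.1499  0.0083] w 0.0298
180 287 313 [ 0.597  -0.1715  0.0126] w 0.03
200 287 313 [ 0.5983 -0.1933  0.017 ] w 0.0302
220 287 313 [ 0.5997 -0.2156  0.0214] w 0.0305
240 286 313 [ 0.6006 -0.2382  0.0259] w 0.0319
258 287 312 [ 0.6019 -0.2588  0.0301] w 0.0298
tip [ 0.59340052 -0.12352548  0.003     ] butt [ 0.60227479 -0.26467938  0.031     ]
jar base-ish [ 0.69787863 -0.24159837  0.        ] [ 0.71514197 -0.21973349  0.        ]
3810.5 [[169.1999969482422, 223.3000030517578], [180.8000030517578, 173.3000030517578], [256.3999938964844, 190.8000030517578], [244.8000030517578, 240.6999969482422]]
[0.5018 0.3338 0.04  ] [0.5004 0.3232 0.076 ]
[0.6346 0.3088 0.04  ] [0.6284 0.2991 0.076 ]
[0.5925 0.1075 0.04  ] [0.5877 0.1052 0.076 ]
[0.461  0.1341 0.04  ] [0.461  0.1307 0.076 ]
```

Request:
apply_moves:
  commands:
    - [[0,0,0],[-25,11,45],0.6]
    - [[0,0,0],[-25,12,45],0.6]
    - [[0,0,0],[0,0,50],0.6]
    - [[0,0,0],[0,0,40],0.6]
    - [[0,0,0],[0,0,20],0.6]

```text
time: 3.28
eef_pos: [0.5961, -0.2117, 0.0286]
ee_rot: [0.686, 0.728, -0.0, -0.003]
ft_force: [0.5, 0.9, 1.3]
gripper_width: 0.0509
gripper_force: 0.0
```

Request:
apply_moves:
  commands:
    - [[0,0,0],[0,0,15],0.6]
    - [[0,0,0],[0,0,7],0.6]
    - [[0,0,0],[0,0,3],0.6]
    - [[0,0,0],[0,0,0],0.6]
    - [[0,0,0],[0,0,0],0.6]

```text
time: 3.9
eef_pos: [0.5987, -0.2147, 0.0072]
ee_rot: [0.686, 0.727, 0.0, 0.001]
ft_force: [0.2, 1.0, 0.2]
gripper_width: 0.0512
gripper_force: 0.0
```

Request:
apply_moves:
  commands:
    - [[0,0,0],[-3,0,4],0.6]
    - [[0,0,0],[0,0,0],0.3]
    - [[0,0,0],[0,0,0],0.1]
    - [[0,0,0],[0,0,0],0.1]
    - [[0,0,0],[0,0,0],0.1]
  force: 60

```text
time: 4.53
eef_pos: [0.5984, -0.2175, 0.0024]
ee_rot: [0.686, 0.727, -0.0, 0.0]
ft_force: [-0.2, -0.6, 1.1]
gripper_width: 0.0287
gripper_force: 60.2
```

Request:
apply_moves:
  commands:
    - [[0,0,0],[0,0,0],0.1]
    - [[0,0,0],[0,0,0],0.1]
    - [[0,0,0],[0,0,0],0.1]

```text
time: 4.9
eef_pos: [0.5985, -0.2175, 0.0024]
ee_rot: [0.686, 0.727, -0.0, 0.0]
ft_force: [0.3, -1.7, 2.1]
gripper_width: 0.0286
gripper_force: 60.2
```

Request:
apply_moves:
  commands:
    - [[0,0,0],[0,0,-10],0.1]
    - [[0,0,0],[0,0,-40],0.1]
    - [[0,0,0],[0,0,-50],0.1]
    - [[0,0,7.35],[0,0,-50],0.1]
    - [[0,0,7.35],[0,0,-50],0.1]

```text
time: 5.52
eef_pos: [0.5981, -0.2169, 0.2044]
ee_rot: [0.775, 0.632, 0.0, -0.0]
ft_force: [-0.1, -0.1, -0.4]
gripper_width: 0.0291
gripper_force: 60.0
```

Request:
apply_moves:
  commands:
    - [[0,0,0],[41,-35,0],0.1]
    - [[0,0,0],[41,-35,0],0.1]
    - [[0,0,0],[41,-35,0],0.1]
    - [[0,0,0],[41,-35,0],0.1]
    - [[0,0,0],[0,0,0],0.1]

```text
time: 6.15
eef_pos: [0.4911, -0.0257, 0.2029]
ee_rot: [0.772, 0.635, 0.0, -0.001]
ft_force: [0.3, -1.3, -0.3]
gripper_width: 0.029
gripper_force: 60.0
```

Request:
apply_moves:
  commands:
    - [[0,0,0],[0,0,0],0.1]
    - [[0,0,0],[0,0,0],0.1]

```text
time: 6.4
eef_pos: [0.4941, -0.03, 0.2025]
ee_rot: [0.774, 0.633, 0.0, 0.0]
ft_force: [-0.2, 0.6, 0.3]
gripper_width: 0.0285
gripper_force: 60.0
```

Run:
```python
from h import *
o=env.observe();i=env.camera_info('wrist');im=env.camera('wrist');cv2.imwrite('pics/w2.png',im)
print(o['time'],o['eef_pos'],o['ee_rot'],o['gripper_width'],o['ft_force'])
print('mouth px',proj('wrist',[.527,.121,.032],i))
import pickle;pickle.dump((o,i),open('w2.pkl','wb'))
```

```text
6.4 [ 0.4941497  -0.03001511  0.20247746] [7.73898570e-01 6.33309475e-01 8.23299434e-05 3.23029482e-04] 0.028521750542847328 [-0.24330351  0.60434717  0.25860427]
mouth px [281.37040316   7.01545381]
```

View pics/w2.png

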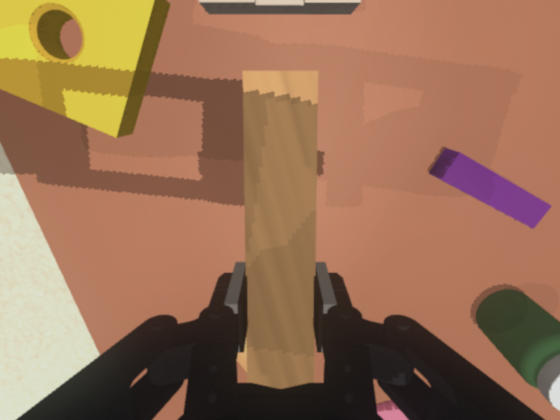

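Wrist view: the gripped wedge is straight, with its tip at about (281,70). The mould's end edge is level at the top, rows 0–13 and columns 200–359, and the slot spans about columns 256–304. I'll back off a little to see more of it.

Request:
apply_moves:
  commands:
    - [[0,0,0],[-40,0,-10],0.1]
    - [[0,0,0],[-10,0,-10],0.1]
    - [[0,0,0],[0,0,0],0.1]
    - [[0,0,0],[0,0,0],0.1]

```text
time: 6.95
eef_pos: [0.4836, -0.0776, 0.222]
ee_rot: [0.774, 0.634, 0.0, -0.0]
ft_force: [0.1, 0.2, -1.2]
gripper_width: 0.0287
gripper_force: 60.0
```

Run:
```python
from h import *
o=env.observe();i=env.camera_info('wrist');im=env.camera('wrist');cv2.imwrite('pics/w3.png',im)
print(o['time'],o['eef_pos'],o['ee_rot'])
print('mouth px',proj('wrist',[.527,.121,.032],i))
import pickle;pickle.dump((o,i),open('w3.pkl','wb'))
cv2.imwrite('pics/w3c.png',cv2.resize(im[0:130,180:380],(800,520),interpolation=cv2.INTER_CUBIC))
```

```text
6.95 [ 0.48358043 -0.07764928  0.22199448] [ 7.73710611e-01  6.33539055e-01  9.32786619e-05 -3.83228348e-04]
mouth px [282.89706449 -53.50967204]
```

View pics/w3c.png

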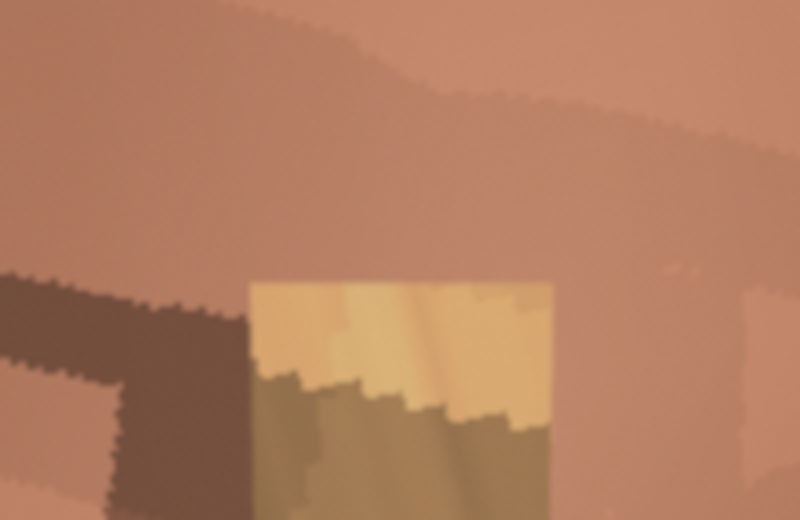

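I went the wrong way: the mould is now above the frame. I'll move forward over it instead; the wedge is far above it.

Request:
apply_moves:
  commands:
    - [[0,0,0],[50,0,0],0.1]
    - [[0,0,0],[45,0,0],0.1]
    - [[0,0,0],[0,0,0],0.1]
    - [[0,0,0],[0,0,0],0.1]

```text
time: 7.5
eef_pos: [0.502, 0.0155, 0.222]
ee_rot: [0.773, 0.634, -0.0, -0.0]
ft_force: [0.4, 0.1, -0.5]
gripper_width: 0.0289
gripper_force: 60.0
```

Run:
```python
from h import *
o=env.observe();i=env.camera_info('wrist');im=env.camera('wrist')
print(o['time'],o['eef_pos'],o['ee_rot'])
print('mouth px',proj('wrist',[.527,.121,.032],i))
import pickle;pickle.dump((o,i),open('w3.pkl','wb'))
cv2.imwrite('pics/w4full.png',im)
cv2.imwrite('pics/w4c.png',cv2.resize(im[0:140,170:380],(780,520),interpolation=cv2.INTER_CUBIC))
```

```text
7.5 [0.50200467 0.01550958 0.22196343] [ 7.73025455e-01  6.34374876e-01 -3.87990485e-04 -1.11381151e-04]
mouth px [283.20131251  69.60986239]
```

View pics/w4c.png

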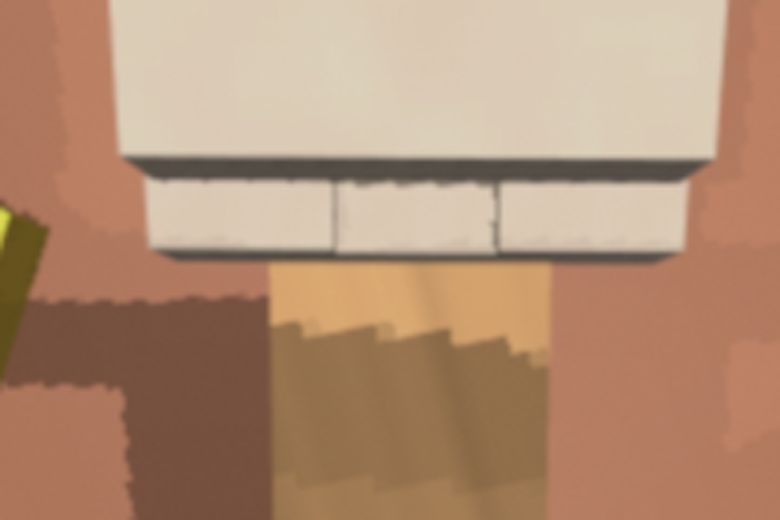

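The crop shows the ledge's front corners at full-picture (210.4,66.8) and (354.2,67.3). The slot's sides are at columns 260.2 and 304.1, row 68.7, and the lip line is at row 48.5.

Run:
```python
from h import *
import pickle;o,i=pickle.load(open('w3.pkl','rb'))
L=onz('wrist',(210.4,66.8),.04,i);R=onz('wrist',(354.2,67.3),.04,i);d=R-L
print('corners',L,R,'len',np.linalg.norm(d),'yaw',np.degrees(np.arctan2(d[0],-d[1]))) 
a=onz('wrist',(260.2,68.7),.032,i);b=onz('wrist',(304.1,68.7),.032,i);m=(a+b)/2;print('slot',a,b,np.linalg.norm(b-a),m,'mid corners',(L+R)/2)
lip=onz('wrist',((260.2+304.1)/2,48.5),.04,i);print('lip',lip,np.linalg.norm((lip-m)[:2]))
q=o['ee_rot'];X=np.array([q[0]**2-q[1]**2,2*q[0]*q[1]]);Y=np.array([X[1],-X[0]]);print('toolyaw',np.degrees(np.arctan2(X[1],X[0])))
tl=onz('wrist',(170+270/3.714,263/3.714),o['eef_pos'][2],i);tr=onz('wrist',(170+551/3.714,263/3.714),o['eef_pos'][2],i);t=(tl+tr)/2
print('tip',t,'w',np.linalg.norm(tr-tl),'tip rel tcp',(t-o['eef_pos'])[:2]@X,(t-o['eef_pos'])[:2]@Y)
r=m-o['eef_pos'];print('mouth rel tcp',r[:2]@X,r[:2]@Y)
```

```text
corners [0.46287152 0.13549067 0.04      ] [0.58999804 0.1098202  0.04      ] len 0.1296924243672165 yaw 78.5838625241994
slot [0.50626797 0.12590898 0.032     ] [0.54612046 0.11799424 0.032     ] 0.04063083177160718 [0.52619422 0.12195161 0.032     ] mid corners [0.52643478 0.12265543 0.04      ]
lip [0.52920859 0.13753797 0.04      ] 0.01587516713695286
toolyaw 78.74727889696155
tip [0.52142532 0.10677121 0.22196343] w 0.029998028532454674 tip rel tcp 0.09329688683389858 0.0012387992940036713
mouth rel tcp 0.1091160441349458 0.0029537582426200954
```

Request:
apply_moves:
  commands:
    - [[0,0,0],[-6,2,20],0.1]
    - [[0,0,0],[0,0,50],0.1]
    - [[0,0,0],[0,0,50],0.1]
    - [[0,0,0],[0,0,40],0.1]
    - [[0,0,0],[0,0,20],0.1]

```text
time: 8.18
eef_pos: [0.5014, 0.0079, 0.04]
ee_rot: [0.774, 0.633, -0.001, -0.001]
ft_force: [0.1, -0.2, -0.7]
gripper_width: 0.0288
gripper_force: 60.0
```

Request:
apply_moves:
  commands:
    - [[0,0,0],[0,0,4],0.1]
    - [[0,0,0],[0,0,0],0.1]
    - [[0,0,0],[0,0,0],0.1]
    - [[0,0,0],[0,0,0],0.1]

```text
time: 8.68
eef_pos: [0.5037, 0.0087, 0.0393]
ee_rot: [0.774, 0.634, 0.001, 0.001]
ft_force: [-0.2, 0.2, -0.8]
gripper_width: 0.0288
gripper_force: 60.0
```

```bash
cat > st.py <<'E'
from h import *
o=env.observe();q=o['ee_rot'];X=np.array([q[0]**2-q[1]**2,2*q[0]*q[1]]);Y=np.array([X[1],-X[0]])
m=np.array([.5262,.1222]);r=m-o['eef_pos'][:2]
print(o['time'],o['eef_pos'].round(4),q.round(4),'tip past mouth',93.5-1e3*r@X,'lat',1e3*(r@Y)-1.2,'F along',o['ft_force'][:2]@X,'lat',o['ft_force'][:2]@Y,'z',o['ft_force'][2],'T',o['wrist_torque'].round(2))
E
python3 st.py
```

```text
8.675 [0.5037 0.0087 0.0393] [7.736e-01 6.337e-01 6.000e-04 8.000e-04] tip past mouth -22.20572472311696 lat -1.5121971545948119 F along 0.12309066756305002 lat -0.18931035277807887 z -0.7648768724205788 T [0.01 0.02 0.04]
```

Request:
apply_moves:
  commands:
    - [[0,0,0],[0,-1,2.5],0.1]
    - [[0,0,0],[10,0,0],0.1]
    - [[0,0,0],[10,0,0],0.1]
    - [[0,0,0],[0,0,0],0.1]
    - [[0,0,0],[0,0,0],0.1]

```text
time: 9.3
eef_pos: [0.506, 0.0289, 0.0358]
ee_rot: [0.773, 0.634, -0.0, 0.0]
ft_force: [0.2, 0.1, -0.9]
gripper_width: 0.0287
gripper_force: 60.0
```

```bash
python3 st.py
```

```text
9.3 [0.506  0.0289 0.0358] [ 7.733e-01  6.340e-01 -1.000e-04  0.000e+00] tip past mouth -1.9425861297992952 lat 0.29975792048059824 F along 0.10743317914140334 lat 0.2111932736297018 z -0.8672168124621595 T [-0.01  0.01 -0.06]
```

Request:
apply_moves:
  commands:
    - [[0,0,0],[6,0,0],0.1]
    - [[0,0,0],[6,0,0],0.1]
    - [[0,0,0],[6,0,0],0.1]
    - [[0,0,0],[6,0,0],0.1]
    - [[0,0,0],[0,0,0],0.1]

```text
time: 9.93
eef_pos: [0.5108, 0.0527, 0.0358]
ee_rot: [0.773, 0.634, 0.0, 0.0]
ft_force: [-0.7, -0.2, -1.2]
gripper_width: 0.0288
gripper_force: 60.0
```

Request:
apply_moves:
  commands:
    - [[0,0,0],[4,0,0.5],0.1]
    - [[0,0,0],[0,0,0.5],0.1]
    - [[0,0,0],[0,0,0.5],0.1]
    - [[0,0,0],[0,0,0],0.1]
    - [[0,0,0],[0,0,0],0.1]

```text
time: 10.55
eef_pos: [0.5115, 0.056, 0.0343]
ee_rot: [0.774, 0.634, -0.0, -0.0]
ft_force: [-0.1, 0.4, -0.3]
gripper_width: 0.029
gripper_force: 60.0
```

```bash
python3 st.py
```

```text
10.55 [0.5115 0.056  0.0343] [ 0.7736  0.6336 -0.     -0.    ] tip past mouth 25.717869079834003 lat 0.19237985133697766 F along 0.3990102448762227 lat -0.21790488387574242 z -0.3473201504122334 T [ 0.04 -0.    0.06]
```

Request:
apply_moves:
  commands:
    - [[0,0,0],[0,0,0.4],0.1]
    - [[0,0,0],[0,0,0],0.1]
    - [[0,0,0],[0,0,0],0.1]

```text
time: 10.92
eef_pos: [0.5115, 0.056, 0.034]
ee_rot: [0.774, 0.634, -0.0, 0.0]
ft_force: [-0.8, -0.5, 1.9]
gripper_width: 0.0291
gripper_force: 60.2
```

Request:
apply_moves:
  commands:
    - [[0,0,0],[0,0,0.4],0.1]
    - [[0,0,0],[0,0,0],0.1]
    - [[0,0,0],[0,0,0],0.1]

```text
time: 11.3
eef_pos: [0.5116, 0.0559, 0.0337]
ee_rot: [0.774, 0.634, 0.0, 0.0]
ft_force: [-1.7, -3.1, 4.8]
gripper_width: 0.0289
gripper_force: 60.5
```

```bash
python3 st.py
python3 - <<'E'
from h import *
for n in("scene","top","wrist"): cv2.imwrite(f"pics/pre_{n}.png",env.camera(n))
E
```

```text
11.3 [0.5116 0.0559 0.0337] [7.735e-01 6.337e-01 0.000e+00 2.000e-04] tip past mouth 25.664014779774007 lat 0.08940357954231803 F along -3.383566273359567 lat -1.032739694891447 z 4.84173777490022 T [0.01 0.27 0.1 ]
```

Request:
apply_moves:
  commands:
    - [[0,0,0],[2,0,-0.3],0.1]
    - [[0,0,0],[2,0,0],0.1]
    - [[0,0,0],[2,0,0],0.1]
    - [[0,0,0],[0,0,0],0.1]

```text
time: 11.95
eef_pos: [0.5131, 0.0622, 0.0339]
ee_rot: [0.774, 0.634, 0.0, 0.0]
ft_force: [-0.3, -0.9, 2.9]
gripper_width: 0.0289
gripper_force: 60.5
```

Request:
apply_moves:
  commands:
    - [[0,0,0],[2,0,0],0.1]
    - [[0,0,0],[2,0,0],0.1]
    - [[0,0,0],[2,0,0],0.1]
    - [[0,0,0],[0,0,0],0.1]

```text
time: 12.45
eef_pos: [0.514, 0.068, 0.0339]
ee_rot: [0.774, 0.634, 0.0, 0.0]
ft_force: [-0.8, -1.7, 4.9]
gripper_width: 0.0288
gripper_force: 60.6
```

```bash
python3 st.py
```

```text
12.45 [0.514  0.068  0.0339] [7.735e-01 6.337e-01 1.000e-04 1.000e-04] tip past mouth 37.98830076162865 lat 0.09771991552139148 F along -1.7795891547790035 lat -0.4339029284472788 z 4.892045364741829 T [-0.06 -0.01 -0.04]
```

Request:
apply_moves:
  commands:
    - [[0,0,0],[1.5,0,-0.1],0.1]
    - [[0,0,0],[1.5,0,0],0.1]
    - [[0,0,0],[1.5,0,0],0.1]
    - [[0,0,0],[0,0,0],0.1]

```text
time: 12.95
eef_pos: [0.5147, 0.0718, 0.034]
ee_rot: [0.773, 0.634, -0.0, 0.0]
ft_force: [-1.2, -5.5, 6.4]
gripper_width: 0.0286
gripper_force: 60.7
```

Request:
apply_moves:
  commands:
    - [[0,0,0],[1.5,0,0],0.1]
    - [[0,0,0],[1.5,0,0],0.1]
    - [[0,0,0],[1.5,0,0],0.1]
    - [[0,0,0],[0,0,0],0.1]

```text
time: 13.45
eef_pos: [0.5156, 0.0758, 0.0341]
ee_rot: [0.773, 0.634, -0.001, 0.001]
ft_force: [-1.7, -7.1, 7.3]
gripper_width: 0.0288
gripper_force: 60.7
```

```bash
python3 st.py
```

```text
13.45 [0.5156 0.0758 0.0341] [ 7.734e-01  6.339e-01 -6.000e-04  6.000e-04] tip past mouth 45.90537668814573 lat 0.06696869882502243 F along -7.2960198311035525 lat -0.24731591393301022 z 7.275630366223202 T [-0.97  0.23  0.03]
```

Request:
apply_moves:
  commands:
    - [[0,0,0],[1.5,0,0],0.1]
    - [[0,0,0],[1.5,0,0],0.1]
    - [[0,0,0],[1.5,0,0],0.1]
    - [[0,0,0],[1.5,0,0],0.1]
    - [[0,0,0],[0,0,0],0.1]

```text
time: 14.08
eef_pos: [0.5169, 0.0816, 0.0342]
ee_rot: [0.773, 0.634, -0.001, 0.001]
ft_force: [-1.3, -7.5, 6.6]
gripper_width: 0.0287
gripper_force: 60.8
```

```bash
python3 st.py
python3 - <<'E'
from h import *
c=[]
for n in("scene","wrist","top"):
    im=env.camera(n); cv2.imwrite(f"pics/mid_{n}.png",im)
    if n=="top":
        # mould shift between pictures, by phase correlation of the lower-ledge / whole-mould patches
        a=cv2.imread('pics/pre_top.png')
        for s in((slice(165,250),slice(160,215)),): print(cv2.phaseCorrelate(np.float32(cv2.cvtColor(a,6)[s]),np.float32(cv2.cvtColor(im,6)[s])))
for s in('pre','mid'):
    im=cv2.imread(f'pics/{s}_scene.png')[170:240,285:375]; c.append(cv2.resize(im,None,fx=4.4,fy=4.4,interpolation=cv2.INTER_CUBIC))
w=[cv2.resize(cv2.imread(f'pics/{s}_wrist.png')[0:150,150:410],(396,228)) for s in('pre','mid')]
cv2.imwrite('pics/cmp1.png',np.vstack([np.hstack(c),np.hstack(w)]))
E
```

```text
14.075 [0.5169 0.0816 0.0342] [ 7.734e-01  6.340e-01 -6.000e-04  7.000e-04] tip past mouth 51.84720869582683 lat -0.008088064928436278 F along -7.625285042367365 lat 0.1889906202946306 z 6.566169846379298 T [-1.04  0.22  0.01]
((-0.0893079462809645, -0.03320377757385273), 0.9348178294852928)
```

View pics/cmp1.png

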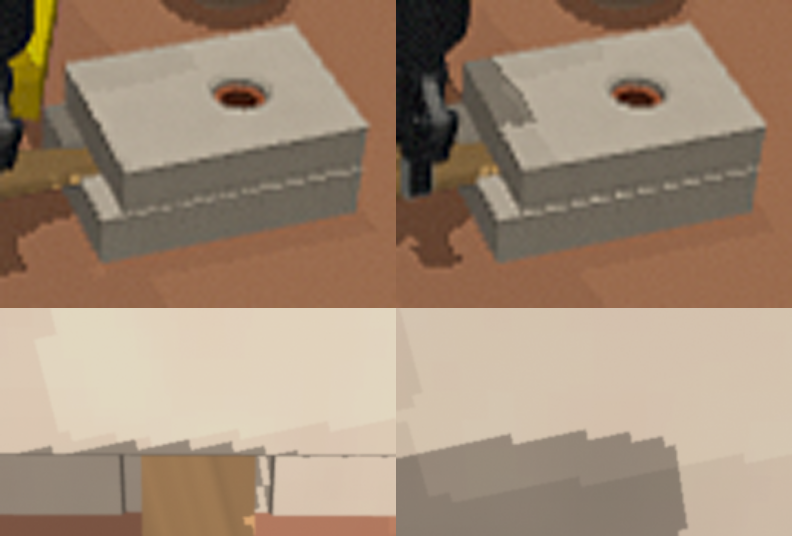

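The upper half's lip has started to rise and the mould has not moved (under 0.1 px in the top view). Crop: the seam by the slot end at about (525,210) is slightly wider than before. The tip is about 37 mm past the lip, so it needs about 8 mm more.

Request:
apply_moves:
  commands:
    - [[0,0,0],[1.5,0,0],0.1]
    - [[0,0,0],[1.5,0,0],0.1]
    - [[0,0,0],[1.5,0,0],0.1]
    - [[0,0,0],[1.5,0,0],0.1]
    - [[0,0,0],[0,0,0],0.1]

```text
time: 14.85
eef_pos: [0.5181, 0.0874, 0.0342]
ee_rot: [0.773, 0.634, -0.001, 0.001]
ft_force: [-2.1, -8.1, 7.8]
gripper_width: 0.0288
gripper_force: 60.8
```

Request:
apply_moves:
  commands:
    - [[0,0,0],[1.3,0,0],0.1]
    - [[0,0,0],[1,0,0],0.1]
    - [[0,0,0],[0,0,0],0.1]
    - [[0,0,0],[0,0,0],0.1]

```text
time: 15.35
eef_pos: [0.5185, 0.0896, 0.0342]
ee_rot: [0.773, 0.634, -0.001, 0.001]
ft_force: [-0.9, -7.6, 7.5]
gripper_width: 0.0288
gripper_force: 60.9
```

```bash
python3 st.py
python3 - <<'E'
from h import *
im={n:env.camera(n) for n in("scene","top")}
for n in im: cv2.imwrite(f'pics/end_{n}.png',im[n])
g=lambda a:cv2.cvtColor(a,cv2.COLOR_BGR2GRAY)
def flow(n,P):
    a=g(cv2.imread(f'pics/pre_{n}.png'));b=g(im[n])
    p=np.float32([proj(n,q) for q in P]).reshape(-1,1,2)
    q,s,e=cv2.calcOpticalFlowPyrLK(a,b,p,None,winSize=(9,9),maxLevel=1); return (q-p)[:,0].round(2),p[:,0].round(0)
m=np.array([.5262,.1222,0]);X=np.array([.199,.98,0]);Y=np.array([.98,-.199,0]);Z=np.array([0,0,1])
up=lambda a,b,z:m+a*X+b*Y+z*Z
P=[up(.015,.063,.076),up(.015,.0,.076),up(.19,.063,.076),up(0,.065,.0),up(0,.065,.04),up(.19,.065,0)]
f,p=flow('scene',P)
for n,a,b in zip(['lip corner top','lip mid top','back corner top','lower ledge bottom','lower ledge top','lower back bottom'],p,f):print(n,a,b)
print('px for 4mm',proj('scene',P[0]+.004*Z)-proj('scene',P[0]))
a=im['scene'][170:240,285:375];cv2.imwrite('pics/endc.png',cv2.resize(a,(792,600),interpolation=cv2.INTER_CUBIC))
E
```

```text
15.35 [0.5185 0.0896 0.0342] [ 7.734e-01  6.339e-01 -6.000e-04  7.000e-04] tip past mouth 60.01740015558683 lat -0.037332813609623594 F along -7.58090569474217 lat 0.6093511562035995 z 7.478166957682799 T [-1.1   0.22  0.01]
lip corner top [313. 208.] [ 0.62 -1.09]
lip mid top [306. 195.] [ 7.3  10.45]
back corner top [368. 197.] [ 0.6  -0.08]
lower ledge bottom [307. 229.] [0.09 0.09]
lower ledge top [308. 219.] [ 0.25 -0.01]
lower back bottom [365. 217.] [ 0.04 -0.21]
px for 4mm [ 0.06215082 -1.07374826]
```

View pics/endc.png

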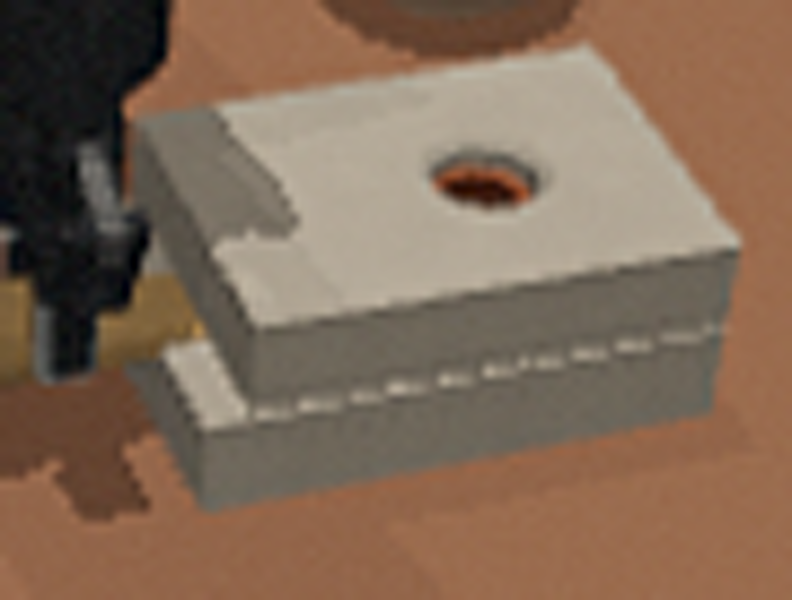

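The lip has risen 1.09 px, where 1.07 px is 4 mm. The back corner and the lower half have stayed put, and the crop shows the gap at the slot end closing to nothing at the back. I'll hand it in.

```bash
python3 -c "
from rig import env
print(env.job_done())"
```

```text
the job is handed in; nothing more can be done
None
```

I handed the job in with the wedge still gripped in the slot, holding the slot end open about 4 mm; the back edge is still resting, and the lower half shows no measurable shift.

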